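# Load a core plate into the drying rack

### The job

Pick up the plate with the sand core on it by its upright lug, and slide it, lug outwards, onto the rail pair of the drying rack that leaves the core enough headroom. Feel for the end stop: gently push the plate back until the rubber buffer has gone all the way in, never ramming it, then let go and leave the plate lying flat on the rails with the core still standing in its place on it. The core must not strike the rack, and the other things on the bench stay where they are.

Things in the scene. Friction and masses are not known exactly. Their poses are not given: they have to be found in the camera images.
- lug (a point): Centre of the plate's grip lug, an upright slab 14 mm thick (along x), 36 mm wide (y), its top 60 mm above the plate's underside. This point is 40 mm above the plate's underside. +x points along the plate from the lug to the leading edge, the one that enters the rack, 176 mm away; the rear edge is 14 mm behind. +z is up.
- plate_mid (a point): Centre of the aluminium plate, 190 (x) x 160 (y) x 4 mm, flat on the bench at the start; the point is 2 mm above its underside. Axes as the lug, whose centre is at (-81, 0, +38) mm from here. Plate and core together weigh 0.35 to 0.65 kg.
- core_mid (a point): Centre of the loose sand core standing on the plate: a bridge shape 40 (x) x 136 (y) x 60 mm high, about 50 mm ahead (+x) of the plate's centre. Its top is 64 mm above the underside of the plate. Only its weight keeps it there.
- rack: Grey steel drying rack fixed to the bench, open in front, 206 mm wide, with two rail pairs, one above the other, and a roof. Origin: on the bench, in the middle of the mouth (front of the front posts); +x points into the rack, the way to slide; +z up. The roof spans x = 50 to 176 mm (open between its side beams ahead of that), underside 195 and top 199 mm up, with sand cores 43 mm high fixed on it.
- low_rails (a point): Middle of the mouth, level with the top of the lower rail pair (45 mm above the bench); axes as the rack. A pair: flat rails 4 mm thick, x = -30 to 176 mm, carrying from 61 to 83 mm each side of the middle; guide flanges 14 mm high, 166 mm apart, flaring outwards before x = 0. The 160 mm plate has 3 mm play each side.
- mid_rails: Upper rail pair, same shape as the lower one. Origin: middle of the mouth, level with the top of these rails; axes as the rack. Clamped anywhere from 90 to 150 mm above the bench (h). Headroom over the lower pair is h - 49 mm, over this pair 195 mm - h; the core needs 64 mm above the rails. The roomier bay has at least 8 mm to spare.
- buffer (a joint): How far the buffer is pushed in (m): 0 untouched, 0.008 all the way, at a solid stop. It gives at about 5 N and stays where pushed. The buffer is an upright rubber-faced bar between the rails at the back, 60 mm wide, 37 to 187 mm up, serving both pairs. Untouched, its face may be anywhere from rack x = 70 to 106 mm: find it by touch.
- mallet: Rubber mallet lying on the bench, about 240 mm long, 52 mm high. To be left alone.
- mould: Square sand mould block with a cavity, 130 x 130 x 67 mm. To be left alone.
- file: Flat file with wooden handle lying on the bench, 290 mm long, 20 mm high. To be left alone.
- casting: Small U-shaped aluminium casting, 85 mm long, 10 mm high. To be left alone.
- drill: Cordless drill standing on its battery, 210 mm high. To be left alone.
- release: Bottle of release agent, 60 mm across, 160 mm high. To be left alone.
Mind the look-alikes: they are no part of the job. Leave any blue or purple look-alike of the part that bears core_mid alone.

How it is judged (in metres and radians):
On the way, in this order (a step that is already met when the one before it is completed fails the run):
1. the plate is lifted off the bench (height (world z) of plate_mid above 0.025 m), for 0.2 s.
2. the plate's leading edge is inside a bay of the rack (25 mm or more past the mouth), before the buffer is pushed (x of plate_mid in the frame of rack above -0.07 m and y of plate_mid in the frame of rack between -0.02 and 0.02 m and z of plate_mid in the frame of rack between 0.04 and 0.19 m and value of joint buffer below 0.002 m), for 0.1 s.
At the end, for the whole second after the job is handed in: The plate lies flat (within 0.04 rad) and at rest on one rail pair, underside within 4 mm of the rails' top, in line with them, pushed in so that the buffer is at least 6 of its 8 mm in; the core stands upright on the plate within 20 mm of its place ((z of plate_mid in the frame of rack between 0.043 and 0.051 m or z of plate_mid in the frame of mid_rails between -0.002 and 0.006 m) and x of plate_mid in the frame of rack between -0.022 and 0.022 m and y of plate_mid in the frame of rack between -0.008 and 0.008 m and angle between plate_mid's own z axis and vertical below 0.04 rad and angle between the x axis of plate_mid and the x axis of rack, either way round below 0.09 rad and value of joint buffer above 0.006 m and angle between core_mid's own z axis and vertical below 0.06 rad and x of core_mid in the frame of plate_mid between 0.03 and 0.07 m and y of core_mid in the frame of plate_mid between -0.02 and 0.02 m and z of core_mid in the frame of plate_mid between 0.028 and 0.036 m and linear speed of each of plate, core below 0.01 m/s); the robot touches nothing.
It fails at once if the plate presses on the rack, its rails or the buffer with more than 25 N (contact force between plate and rack above 25 N or contact force between plate and mid_rails above 25 N).
It fails at once if the core strikes the rack (more than 3 N) (contact force between core and rack above 3 N or contact force between core and mid_rails above 3 N).
It fails at once if the core falls over (angle between core_mid's own z axis and vertical above 0.5 rad).
It fails at once if a bystander is moved more than 40 mm (distance of any of mallet, mould, file, casting, drill, release from where it was at the start of the episode above 0.04 m).
It also fails if it takes over 67 s, if anything falls off the work surface, if the arm or the gripper's body presses on something with over 40 N, if the wrist force passes 120 N, or if a joint passes its speed limit or range.

### The arm

A 7-joint arm with a two-finger parallel gripper is mounted at the origin on the work surface. World frame = base frame: x ahead of the robot, y to its left, z up, the work surface at z = 0. Lengths are in m, angles in degrees, forces in N, time in s.
With the tool pointing down it reaches from about 0.425 to 0.925 m from the base axis. Payload 6.8 kg.
Tool frame: the origin (TCP) lies midway between the tips of the shut fingers; the grasp point (between the pads) lies 19 mm behind it; z points along the fingers, y is the line along which they close (so a half turn about z gives the same grasp; the last joint's range is limited). The gripper opens to 85 mm and grips with 20 to 120 N. Pads are 22 mm wide; open, the fingers measure 114 mm over their backs; the gripper's body (76 mm by 85 mm) begins 54 mm behind the grasp point. The pads swing forward as they close: fully open they stand 13 mm farther back than shut.
Start: joints at [-77.412, 27.33, 1.283, 89.118, -0.659, 63.558, -4.761], TCP at [0.217, 0.639, 0.231] pointing down, gripper open.
Joint ranges: [-169.35, 169.35], [-19.33, 120.38], [-80.79, 83.38], [13.8, 139.57], [-78.32, 258.32], [9.67, 109.79], [-169.56, 169.56]. Speed limits (degrees/s): [136.94, 136.94, 180, 180, 180, 180, 180].

### API

Orientations are given as [roll, pitch, yaw] about the fixed x, y, z axes, in that order (R = Rz(yaw) Ry(pitch) Rx(roll)).
In Python, from station import bot gives the robot as it stands.
- The arm moves only by the shell command python3 -m jog 'ROWS' [OPENING] [FORCE]. ROWS is JSON, a list of rows, each an object with "slide": the shift along the tool's x, y, z in mm, a list of three; "turn": the turn about the tool's z in rad. In form: [{"slide": [x, y, z], "turn": turn}, ...]. A call has 1 to 20 rows; each row shifts and turns the commanded pose from where the row before left it, along the tool's axes as they then stand; what a row does not reach is not made up. A row lasts 1/8 s, in which the tool goes at most 62.5 mm and 10.7 degrees, less where a joint would pass 70% of its speed; a pose out of reach is approached as far as the arm can. A call is refused whole if a number of a shift passes 62.5 or a number of a turn 0.188, either way. A call with a gripper value outside its range is refused whole. OPENING is the opening, from 0 (shut) to 1 (fully open), set as the call begins (- or left out, the last holds). The fingers move at their own pace and stop on an object; FORCE is the grip in N (left out, the last holds). Time passes only in rows, so rows that do not move let the fingers close. It gives the time, the measured TCP pose, the force, the opening and the grip force at its end, in the units of the state.
- bot.observe(): the state, without advancing time (a new reading comes with each control period).
- bot.camera(name): name is "scene" or "top"; returns a dict with "img" (400x640x3 uint8, red, green, blue), "vfov" (degrees; the focal length in pixels is half the picture's height over the tangent of half this angle, whatever the lens; pixels are square), "cx", "cy" (the principal point, pixels), "R" (3x3) and "t" (3): a world point X has camera coordinates R X + t. Camera axes: x right, y down, z forward; pixel columns grow to the right and rows downward; lengths in m; the calibration is good to about 2 mm. A picture is of the moment at which its call begins. There is no depth.
- bot.finish_job(): hands the job in; it is judged then, once.
The state is a dict: "t": time; "joints": joint angles; "dq": joint speeds; "effort": joint torques, N m; "eef_pos": TCP position; "tool_rot": TCP orientation; "wrist_force": force on the tool from outside, world axes, zero at the start; "moment": the same for the moment, N m; "opening": finger opening in m; "finger_force": force on a finger pad.
Only numpy, scipy, OpenCV 4.12 (cv2) and the standard library are available. Lean on these libraries where they do the work, as an engineer would, in place of code of your own. Each camera call takes 0.05 s, during which the arm holds its last target. There are 200 camera calls.

## Working session

There is one attempt and no reset: what is moved stays moved. The work goes in short steps, Python scripts to look and compute and a shell command to move; the robot and the scene stay as the last step left them, time stands still between calls to the robot, and variables do not carry over. Pictures are saved under pics/ and viewed, at most 10 in all, crops included, and the job is handed in when it is done.

```bash
mkdir -p pics; ls; python3 - <<'E'
from station import bot
import cv2,json
s=bot.observe()
print({k:s[k] for k in('t','eef_pos','tool_rot','opening','wrist_force')})
for n in('scene','top'):
    c=bot.camera(n); cv2.imwrite(f'pics/{n}0.png',c['img'][:,:,::-1]); print(n,c['vfov'],c['cx'],c['cy'],c['R'],c['t'])
E
```

```text
pics
{'t': 0.0, 'eef_pos': array([0.21715711, 0.63850075, 0.23034444]), 'tool_rot': array([-1.79898250e+02,  8.68297170e-03,  1.61217445e+02]), 'opening': 0.08538698130130172, 'wrist_force': array([-0.84848253, -0.7357964 ,  0.60922088])}
scene 50.33021895394104 310.61193563308524 197.691993602689 [[-0.82079535  0.57120437 -0.00453439]
 [ 0.44725369  0.63770534 -0.62713319]
 [-0.35532961 -0.51677603 -0.77889884]] [ 0.44243469 -0.14980206  1.57183407]
top 46.85181668243307 314.5405973176202 192.58452218370982 [[ 4.69815286e-04 -9.99991636e-01  4.06280117e-03]
 [-9.78072463e-01 -1.30564645e-03 -2.08260779e-01]
 [ 2.08264342e-01 -3.87586985e-03 -9.78064896e-01]] [-0.04060826  0.54755835  1.37084906]
```

View pics/scene0.png

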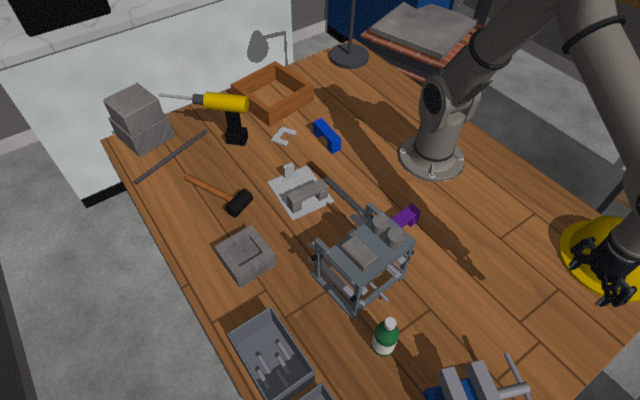

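View pics/top0.png

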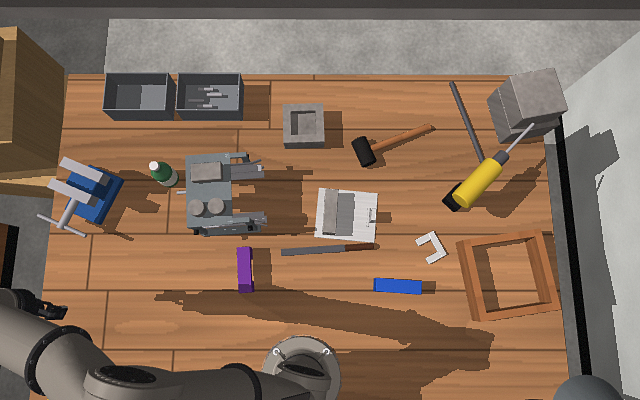

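The scene view shows the white plate with its lug at about (288,170), the grey core at (307,193) and the rack at (365,255), with its mouth towards the plate. Candidates for the core are the grey one on the plate at scene (307,193) / top (340,212), the blue one at (327,135) / (398,286), and the purple one at (405,217) / (245,268). The cores fixed on the rack roof, top (207,173), are a fourth possibility. I choose the grey one standing on the lugged plate and will check it in close crops.

```bash
python3 - <<'E'
import cv2
a=cv2.imread('pics/top0.png')[140:270,170:400]; cv2.imwrite('pics/top0c.png',cv2.resize(a,None,fx=3.4,fy=3.4,interpolation=cv2.INTER_CUBIC))
a=cv2.imread('pics/scene0.png')[150:320,255:425]; cv2.imwrite('pics/scene0c.png',cv2.resize(a,None,fx=3.5,fy=3.5,interpolation=cv2.INTER_CUBIC))
E
```

```text
(no output)
```

View pics/top0c.png

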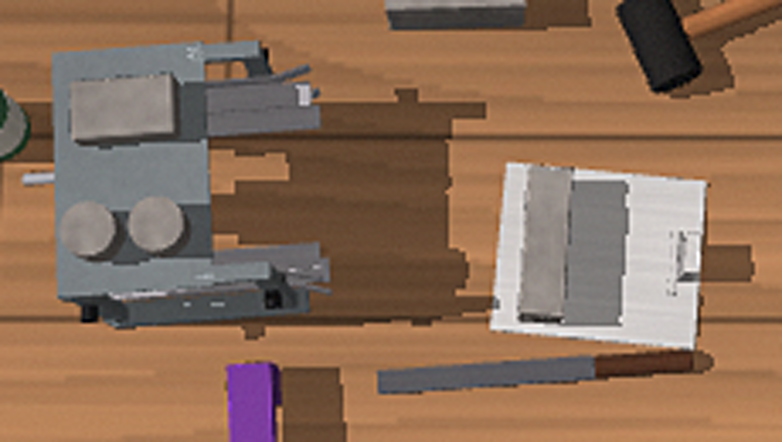

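View pics/scene0c.png

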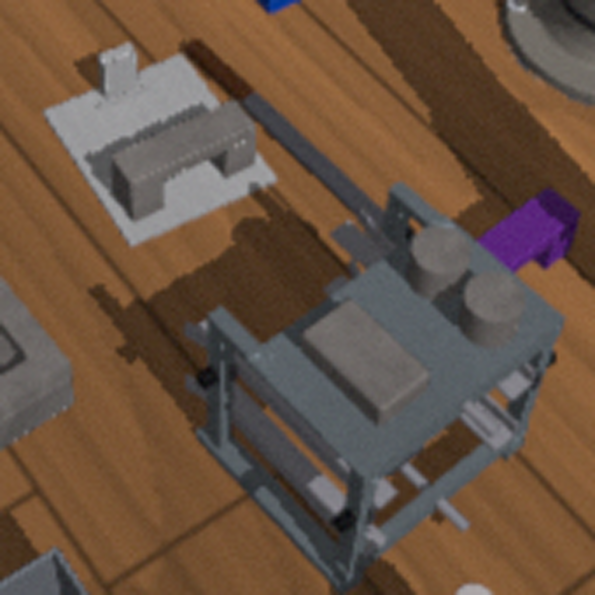

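The crops confirm it: the grey bridge core stands on the white plate, with the upright lug at top crop (688,252). Top crop roof corners are about (52,55), (58,297), (205,44) and (212,264). In the scene crop the left rail tips are at about (197,330) and (197,380).

```bash
cat > h.py <<'E'
import numpy as np, cv2
CAL={'scene':(50.33021895394104,310.61193563308524,197.691993602689,[[-0.82079535,0.57120437,-0.00453439],[0.44725369,0.63770534,-0.62713319],[-0.35532961,-0.51677603,-0.77889884]],[0.44243469,-0.14980206,1.57183407]),
'top':(46.85181668243307,314.5405973176202,192.58452218370982,[[4.69815286e-04,-9.99991636e-01,4.06280117e-03],[-9.78072463e-01,-1.30564645e-03,-2.08260779e-01],[2.08264342e-01,-3.87586985e-03,-9.78064896e-01]],[-0.04060826,0.54755835,1.37084906])}
def ray(cam,uv):
    v,cx,cy,R,t=CAL[cam];R=np.array(R);f=200/np.tan(np.radians(v/2))
    d=R.T@np.array([(uv[0]-cx)/f,(uv[1]-cy)/f,1]);return -R.T@np.array(t),d
def onplane(cam,uv,n,c):   # n.X=c
    o,d=ray(cam,uv);n=np.array(n,float);return o+d*(c-n@o)/(n@d)
def onz(cam,uv,z): return onplane(cam,uv,[0,0,1],z)
def proj(cam,X):
    v,cx,cy,R,t=CAL[cam];f=200/np.tan(np.radians(v/2));p=np.array(R)@X+np.array(t);return np.array([cx+f*p[0]/p[2],cy+f*p[1]/p[2]])
TC=lambda u,v:(170+(u+.5)/3.4-.5,140+(v+.5)/3.4-.5)
SC=lambda u,v:(255+(u+.5)/3.5-.5,150+(v+.5)/3.5-.5)
E
python3 - <<'E'
from h import *
np.set_printoptions(precision=4,suppress=True)
# plate
a=cv2.imread('pics/top0.png');sub=a[180:250,305:385]
m=((sub.min(2)>165)).astype(np.uint8)
cn,_=cv2.findContours(m,cv2.RETR_EXTERNAL,cv2.CHAIN_APPROX_NONE)
pts=np.vstack([c for c in cn if cv2.contourArea(c)>100])
P=np.array([onz('top',(p[0][0]+305,p[0][1]+180),.004)[:2] for p in cv2.convexHull(pts)]).astype(np.float32)
print('plate minrect',cv2.minAreaRect(P*1000))
for nm,uv in dict(a=(506,163),b=(706,181),c=(694,349),d=(490,330)).items(): print(nm,onz('top',TC(*uv),.004))
print('lug top',onz('top',TC(682,250),.06),onz('top',TC(680,232),.06),onz('top',TC(676,293),.06), 'scene lugtop',onz('scene',SC(118,50),.06))
# roof
C=[onz('top',TC(*u),.199) for u in((52,55),(58,297),(205,44),(212,264))]
for c in C: print('roof top',c)
C2=[onz('scene',SC(*u),.199) for u in((365,480),(562,322))]
for c in C2: print('roof scene',c)
E
```

```text
plate minrect ((488.3399658203125, -139.6783905029297), (189.28585815429688, 159.23324584960938), 84.51423645019531)
a [ 0.5755 -0.053   0.004 ]
b [ 0.5583 -0.2421  0.004 ]
c [ 0.3995 -0.2266  0.004 ]
d [ 0.4169 -0.038   0.004 ]
lug top [ 0.4829 -0.2107  0.06  ] [ 0.4993 -0.2093  0.06  ] [ 0.4439 -0.2044  0.06  ] scene lugtop [ 0.4769 -0.2235  0.06  ]
roof top [0.6233 0.3268 0.199 ]
roof top [0.4208 0.3101 0.199 ]
roof top [0.633  0.2001 0.199 ]
roof top [0.4478 0.1873 0.199 ]
roof scene [0.6249 0.3287 0.199 ]
roof scene [0.4243 0.3119 0.199 ]
```

```bash
python3 - <<'E'
import cv2,numpy as np
a=cv2.imread('pics/scene0.png')[205:280,300:375]; b=cv2.imread('pics/top0.png')[145:245,220:275]
A=cv2.resize(a,None,fx=6,fy=6,interpolation=cv2.INTER_CUBIC); B=cv2.resize(b,None,fx=6,fy=6,interpolation=cv2.INTER_CUBIC)
o=np.zeros((600,450+330,3),np.uint8);o[:450,:450]=A;o[:,450:]=B
o=np.clip(o*1.5,0,255).astype(np.uint8);cv2.imwrite('pics/zoom1.png',o)
E
```

```text
(no output)
```

View pics/zoom1.png

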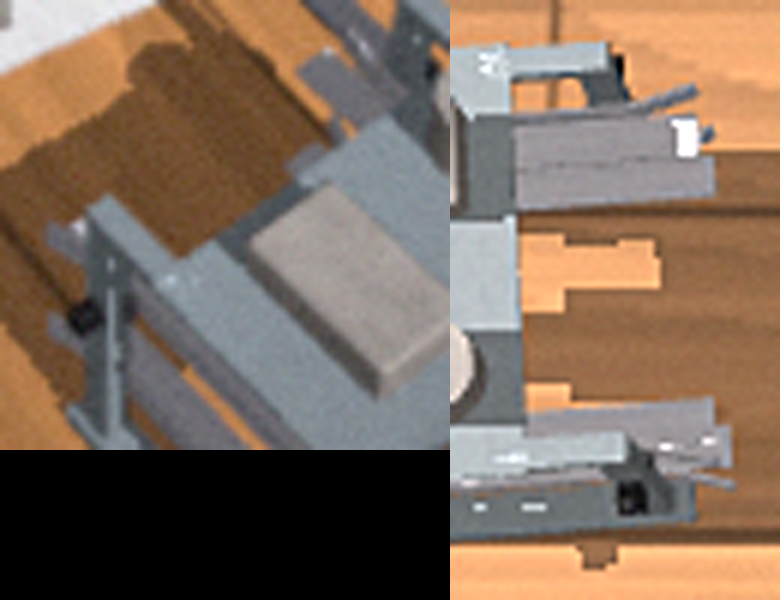

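```bash
python3 - <<'E'
from h import *
np.set_printoptions(precision=4,suppress=True)
T=lambda u,v:(220+(u-450+.5)/6-.5,145+(v+.5)/6-.5)
S=lambda u,v:(300+(u+.5)/6-.5,205+(v+.5)/6-.5)
yaw=np.radians(94.7);ex=np.array([np.cos(yaw),np.sin(yaw),0]);ey=np.array([-ex[1],ex[0],0])
O=np.array([.5379,.1441,0])
rk=lambda X:np.array([(X-O)@ex,(X-O)@ey,X[2]])
for n,uv in dict(upL=(60,235),loL=(60,325),upR=(320,65),loR=(300,155)).items(): print('scene tip',n,rk(onplane('scene',S(*uv),ex,O@ex-.03)))
for n,uv in dict(near_up=(713,400),).items(): print('top tip on x=-30',n,rk(onplane('top',T(*uv),ex,O@ex-.03)))
for n,uv,y in (('far_lo1',(520,210),-.061),('far_lo2',(712,192),-.061),('far_up1',(520,170),-.061),('far_up2',(690,158),-.061),('near_up1',(530,415),.061),('near_up2',(712,400),.061)): print('edge on y',n,rk(onplane('top',T(*uv),ey,O@ey+y)))
for n,uv in dict(far_lo1=(520,210),far_lo2=(712,192),near_lo_tip=(732,428)).items(): print('z.045',n,rk(onz('top',T(*uv),.045)))
def tri(a,b):
    (o1,d1),(o2,d2)=ray('scene',a),ray('top',b);k=np.linalg.lstsq(np.c_[d1,-d2],o2-o1,rcond=None)[0]
    p,q=o1+d1*k[0],o2+d2*k[1];return rk((p+q)/2),np.linalg.norm(p-q)
print('clampfar',tri(S(85,315),T(615,65)))
print('upL inner corner',tri(S(320,65),T(690,425)))
for n,uv in dict(beam_far=(608,42),beam_far_r=(512,47),beam_near=(635,460)).items(): print('beam',n,rk(onz('top',T(*uv),.199)))
E
```

```text
scene tip upL [-0.03   -0.0862  0.126 ]
scene tip loL [-0.03   -0.0868  0.0455]
scene tip upR [-0.03    0.0803  0.115 ]
scene tip loR [-0.03    0.0733  0.043 ]
top tip on x=-30 near_up [-0.03    0.0639  0.1288]
edge on y far_lo1 [ 0.0732 -0.061   0.0409]
edge on y far_lo2 [-0.0283 -0.061   0.0471]
edge on y far_up1 [ 0.0595 -0.061   0.1206]
edge on y far_up2 [-0.0247 -0.061   0.1182]
edge on y near_up1 [0.0615 0.061  0.1117]
edge on y near_up2 [-0.028  0.061  0.113]
z.045 far_lo1 [ 0.0726 -0.0599  0.045 ]
z.045 far_lo2 [-0.0281 -0.0615  0.045 ]
z.045 near_lo_tip [-0.031   0.0642  0.045 ]
clampfar (array([ 0.0102, -0.1073,  0.1293]), np.float64(0.004276236648026831))
upL inner corner (array([-0.0205,  0.0736,  0.1299]), np.float64(0.005585220417043735))
beam beam_far [ 0.0028 -0.0987  0.199 ]
beam beam_far_r [ 0.0481 -0.0999  0.199 ]
beam beam_near [0.0006 0.1013 0.199 ]
```

```bash
python3 - <<'E'
from h import *
np.set_printoptions(precision=4,suppress=True,linewidth=200)
a=cv2.imread('pics/top0.png')
hsv=cv2.cvtColor(a,cv2.COLOR_BGR2HSV)
for c in (236,244,252,258):
    print(c,'far V',hsv[160:184,c,2]); print('   far S',hsv[160:184,c,1]); print('   near V 208+',hsv[208:228,c,2]);print('   near S',hsv[208:228,c,1])
E
python3 - <<'E'
import cv2,numpy as np
a=cv2.imread('pics/scene0.png')[235:270,300:340];b=cv2.imread('pics/scene0.png')[208:243,340:380]
o=np.hstack([cv2.resize(x,None,fx=10,fy=10,interpolation=cv2.INTER_NEAREST) for x in(a,b)])
cv2.imwrite('pics/zoom2.png',np.clip(o*1.7,0,255).astype(np.uint8))
E
```

```text
236 far V [117 114 115 106  83  88 104 105 104 105 104 106  95 103 102 107 105 106 108 100  60  91  96  81]
   far S [131 134 146  36  12   6  10  10   7   5   5  10  11   7   5  12   7   7  12  13 123 143 135 126]
   near V 208+ [ 92 184 179 161 162 123 103 103 108 113 134 130 130 138 117  78 109  93  83  80]
   near S [127 129 132 133 142  39  15   5  12   9  10  22  14  20  15   3   9  14  46  13]
244 far V [ 57  58  67  92  71 107 103 103 105 104 104 103  90 102 106 105 105 105 112  75  59  90 103 100]
   far S [ 22  26  11  11  14   7  10  10   2  12  10   7  11  13   7   7   7  10  14  95 138 130 129 135]
   near V 208+ [105 105 105  97 164 110 102 106 105 122 129 137 131 139  88 109 104  93  74  75]
   near S [129 134 134 139 121  12  10  12   7  10  10  17  21  20  17   7  10  93  17  17]
252 far V [155 138  95  71  88 101 105 107 106 105 106  84 100 103 105 105 104 107  97  77  62  88 104  99]
   far S [141  89  11  14   9   8  10  10   5   7  10   9  10   7  12  10  10  10  24 132 136 133 135 134]
   near V 208+ [104 105 104 103 114 105 103 110 105 106 109 105  54  53  46  51  53  51  35  21]
   near S [132 134 130 151  16  12  10  12  10  10   7  10   9  10   6  15  19  15  22  49]
258 far V [ 94  75 133 162  95 183 185 184 185 183 193  91 103 104 109 102 106 112  93  76  59  86 102 104]
   far S [ 19  44 117 148  13   7   6   7  10  10   4   6  10   5  14  10  10  14  99 134 138 133 130 135]
   near V 208+ [104 104 107 106 107 105 106 108 105 104 102 120 100  77 107 111  85  81  80  81]
   near S [137 130 136  72  14  12  10  14  10   5  13   6   5  10  10   9  12  28  10  19]
```

View pics/zoom2.png

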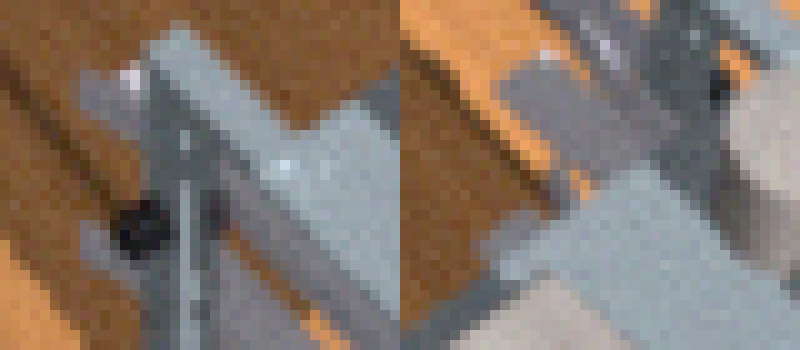

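```bash
python3 - <<'E'
from h import *
from scipy.optimize import least_squares
np.set_printoptions(precision=4,suppress=True)
def W(x,y,z,d,e,w):
    yaw=np.radians(94.7)+w;ex=np.array([np.cos(yaw),np.sin(yaw),0]);ey=np.array([-ex[1],ex[0],0])
    return np.array([.5379,.1441,0])+ex*(x+e)+ey*(y+d)+[0,0,z]
def rowat(col,y,z,d,e,w):
    p,q=[proj('top',W(x,y,z,d,e,w)) for x in(-.03,.06)]
    return p[1]+(q[1]-p[1])*(col-p[0])/(q[0]-p[0])
S=lambda u,v,u0,v0:np.array([u0+u/10-.5,v0+v/10-.5])
obs=[('lo',c,-.061,r) for c,r in((236,179.5),(244,178.8),(252,178.4),(258,177.8))]+[('upm',248,-.061,171.5)]+[('up',c,.061,r) for c,r in((236,212.7),(244,212.4),(252,211.5),(258,211.))]
tips=[('up',-.085,S(78,88,300,235)),('lo',-.085,S(78,240,300,235)),('up',.061,S(98,80,340,208)),('lo',.061,S(78,240,340,208))]
roof=[(.176,-.103,(185.1,156)),(.176,.103,(186.9,227.1))]
Z=lambda n,h:{'lo':.041,'upm':h-.002,'up':h}[n]
def top(p): h,d,e,w=p; return [rowat(c,y,Z(n,h),d,e,w)-r for n,c,y,r in obs]
def rf(p): h,d,e,w=p; return np.concatenate([proj('top',W(x,y,.199,d,e,w))-np.array(u) for x,y,u in roof])
f=lambda p:np.concatenate([top(p),rf(p)])
s=least_squares(f,[.12,0,0,0],x_scale=[.01,.001,.001,.01]);print(s.x,s.fun)
h,d,e,w=s.x
for n,y,uv in tips:
    yaw=np.radians(94.7)+w;ex=np.array([np.cos(yaw),np.sin(yaw),0]);ey=np.array([-ex[1],ex[0],0]);O=W(0,0,0,d,e,w)
    X=onplane('scene',uv,ex,O@ex-.03);print(n,y,'->y',(X-O)@ey,'z',X[2])
print('O',W(0,0,0,d,e,w),'yaw',94.7+np.degrees(w))
E
```

```text
[ 0.1288  0.0011 -0.0014  0.0034] [ 0.092   0.1395 -0.113  -0.0024 -0.082   0.1856 -0.1794  0.0556  0.0569
 -0.1143 -0.6169  0.0995  0.441 ]
up -0.085 ->y -0.09435716073237667 z 0.1342186884857065
lo -0.085 ->y -0.09546120074028881 z 0.05375268673618838
up 0.061 ->y 0.06529763060165375 z 0.12505221973240555
lo 0.061 ->y 0.06430547092924845 z 0.042840614959450685
O [0.537  0.1426 0.    ] yaw 94.89609524993482
```

The top view edges give h ≈ 0.129, and the rail tips in the scene view give about 0.126. The lower bay therefore has about 78 mm of headroom against about 68 mm above, so I use the lower rails. The rack origin is ≈ (0.537, 0.143) with yaw ≈ 94.9°. The plate middle is (0.488, -0.140) with yaw 84.6°, and the measured size of 189x159 mm matches the given one. The lug is at ≈ (0.481, -0.220).

```bash
python3 -m jog '[{"slide":[0,0,-45],"turn":-0.08},{"slide":[0,0,-45],"turn":-0.08},{"slide":[0,0,-45],"turn":-0.074},{"slide":[-32,-33,0],"turn":0},{"slide":[-32,-33,0],"turn":0},{"slide":[-32,-33,0],"turn":0},{"slide":[-32,-33,0],"turn":0},{"slide":[-32,-33,0],"turn":0},{"slide":[-32,-33,0],"turn":0},{"slide":[-32,-33,0],"turn":0},{"slide":[-32,-33,0],"turn":0},{"slide":[0,0,0],"turn":0}]' 1 30
```

```text
t: 1.6
eef_pos: [0.4503, 0.348, 0.3662]
tool_rot: [-179.9, 0.1, 174.2]
wrist_force: [-0.6, 0.7, 0.1]
opening: 0.0853
finger_force: 0.0
```

```bash
python3 -m jog '[{"slide":[-7.4,-46.8,0],"turn":0},{"slide":[-7.4,-46.8,0],"turn":0},{"slide":[-7.4,-46.8,0],"turn":0},{"slide":[-7.4,-46.8,0],"turn":0},{"slide":[-7.4,-46.8,0],"turn":0},{"slide":[-7.4,-46.8,0],"turn":0},{"slide":[-7.4,-46.8,0],"turn":0},{"slide":[-7.4,-46.8,0],"turn":0},{"slide":[-7.4,-46.8,0],"turn":0},{"slide":[-7.4,-46.8,0],"turn":0},{"slide":[-7.4,-46.8,0],"turn":0},{"slide":[-7.4,-46.8,0],"turn":-0.007},{"slide":[0,0,50],"turn":0},{"slide":[0,0,50],"turn":0},{"slide":[0,0,50],"turn":0},{"slide":[0,0,0],"turn":0},{"slide":[0,0,0],"turn":0}]' 1 30 && python3 - <<'E'
from station import bot
import cv2,numpy as np
c=bot.camera('scene')['img'][:,:,::-1][90:240,220:400];d=bot.camera('top')['img'][:,:,::-1][120:270,250:430]
cv2.imwrite('pics/over.png',cv2.resize(np.hstack([c,d]),None,fx=2.2,fy=2.2,interpolation=cv2.INTER_CUBIC))
E
```

```text
t: 3.72
eef_pos: [0.4844, -0.2152, 0.2179]
tool_rot: [-180.0, 0.1, 175.1]
wrist_force: [0.6, -0.9, 0.5]
opening: 0.0854
finger_force: 0.0
```

View pics/over.png

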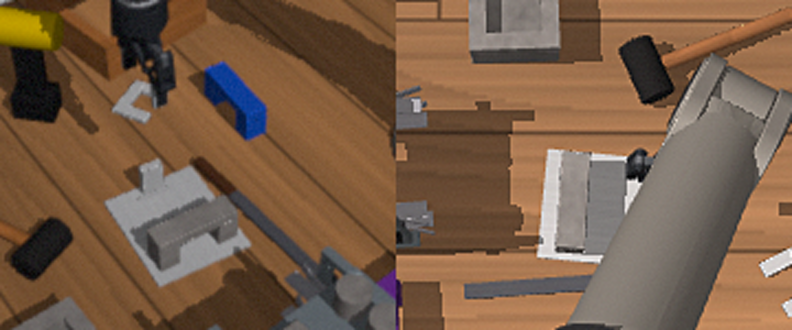

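The crop shows the fingers above the lug, whose top is at scene (288,165); the core is undisturbed and nothing lies under the fingers. Descending.

```bash
python3 -m jog '[{"slide":[1.5,-2.7,30],"turn":0.009},{"slide":[1.6,-2.7,30],"turn":0},{"slide":[0,0,30],"turn":0},{"slide":[0,0,30],"turn":0},{"slide":[0,0,30],"turn":0},{"slide":[0,0,20],"turn":0},{"slide":[0,0,15],"turn":0},{"slide":[0,0,10],"turn":0},{"slide":[0,0,0],"turn":0},{"slide":[0,0,0],"turn":0}]' 1 30
```

```text
t: 5.08
eef_pos: [0.4802, -0.2205, 0.0219]
tool_rot: [-180.0, 0.1, 174.5]
wrist_force: [-0.8, -0.5, 0.6]
opening: 0.0853
finger_force: 0.0
```

```bash
python3 - <<'E'
from station import bot
from h import *
np.set_printoptions(precision=4,suppress=True)
# expected lug top corners in scene and measured blob
c=np.array([.4807,-.2203]);y=np.radians(84.6);ex=np.array([np.cos(y),np.sin(y)]);ey=np.array([-ex[1],ex[0]])
for s in(-1,1): print([proj('scene',np.r_[c+a*ex*.007+s*ey*.018,.06]) for a in(-1,1)])
a=cv2.imread('pics/scene0.png')[158:182,276:300]
print(cv2.cvtColor(a,cv2.COLOR_BGR2GRAY)[:16])
E
```

```text
[array([282.354 , 165.5502]), array([284.213 , 168.1468])]
[array([291.5975, 161.7931]), array([293.4909, 164.3507])]
[[102 105 102 103  93  90  90  95  92  94  95  92  90  83  65  81  96  98
  100 100  99 101 100 102]
 [109 105 105 103 100  94  92  90  94  94  95  97  96  91  77  67  80  96
   99 102 101 101  99  99]
 [108 102 104 106 108 100  94  91  91  93  93  92  94  93  87  78  64  78
   96  98  99  98  99  97]
 [107 108 105 104 107 104  97  95  90  93  93  94  95  90  94  95  77  64
   84  96  98  99 101 101]
 [106 110 105 105 104 105 105  92  88  90  92  90  94 101 120 141 114  76
   66  81 100 100  99 102]
 [106 109 107 106 105 105 104  95  90  90  92  91 116 138 144 153 143  99
   74  67  84  96 100 100]
 [111 110 106 108 105 104 101  79  98 116 143 142 148 151 150 158 143 117
   93  74  67  86  98 100]
 [107 110 110 106  84  75  77  97 141 146 154 152 155 155 169 170 139 141
  102  85  71  71  84  95]
 [103 104  85  78  69  60  61 106 154 157 154 142 159 160 153 150 139 151
  108  91  85  71  70  90]
 [ 79  77  62  63  61  56  59  95 170 158 156 126 142 144 144 144 143 153
  105  94  92  80  70  82]
 [ 68  56  58  60  62  64  62  70 114 140 145 136 140 145 139 144 141 142
  107  90  96  98 111 119]
 [ 97  66  58  61  63  66  62  66  83 137 144 142 142 142 140 140 145 139
  103  97 120 141 146 149]
 [101  70  58  61  59  66  63  68  76 140 144 143 142 144 140 145 143 140
  109 134 145 151 153 153]
 [103  95  69  59  61  62  64  66  79 142 142 141 139 143 142 143 141 142
  129 148 151 154 153 155]
 [ 96 103  92  69  57  62  64  62  76 145 144 140 142 140 141 142 144 140
  134 147 153 150 152 151]
 [ 98 102 101  94  68  58  61  64  81 146 141 141 139 144 144 143 145 147
  147 153 153 152 150 151]]
```

The lug's top corners in the scene picture agree with the prediction to under a pixel. Closing the gripper and lifting a little.

```bash
python3 -m jog '[{"slide":[0,0,0],"turn":0},{"slide":[0,0,0],"turn":0},{"slide":[0,0,0],"turn":0},{"slide":[0,0,0],"turn":0},{"slide":[0,0,0],"turn":0},{"slide":[0,0,0],"turn":0},{"slide":[0,0,0],"turn":0},{"slide":[0,0,0],"turn":0}]' 0 100
```

```text
t: 6.08
eef_pos: [0.4798, -0.2204, 0.0215]
tool_rot: [180.0, 0.0, 174.5]
wrist_force: [-1.3, 1.0, 6.0]
opening: 0.0127
finger_force: 97.5
```

```bash
python3 -m jog '[{"slide":[0,0,-2],"turn":0},{"slide":[0,0,-4],"turn":0},{"slide":[0,0,-6],"turn":0},{"slide":[0,0,-8],"turn":0},{"slide":[0,0,-8],"turn":0},{"slide":[0,0,-8],"turn":0},{"slide":[0,0,-6],"turn":0},{"slide":[0,0,-4],"turn":0},{"slide":[0,0,-2],"turn":0},{"slide":[0,0,0],"turn":0},{"slide":[0,0,0],"turn":0},{"slide":[0,0,0],"turn":0}]'
```

```text
t: 7.58
eef_pos: [0.4795, -0.2202, 0.0691]
tool_rot: [180.0, -0.0, 174.5]
wrist_force: [-0.7, -0.5, -3.7]
opening: 0.0129
finger_force: 97.5
```

```bash
python3 -m jog '[{"slide":[0,0,-1],"turn":-0.02},{"slide":[0,0,-1],"turn":-0.04},{"slide":[0,0,-1],"turn":-0.05},{"slide":[0,0,0],"turn":-0.04},{"slide":[0,0,0],"turn":-0.02},{"slide":[-3,4,0],"turn":-0.01},{"slide":[-6,9,0],"turn":0},{"slide":[-10,15,0],"turn":0},{"slide":[-13,19,0],"turn":0},{"slide":[-13,19,0],"turn":0},{"slide":[-13,19,0],"turn":0},{"slide":[-13,19,0],"turn":0},{"slide":[-10,15,0],"turn":0},{"slide":[-5,8,0],"turn":0},{"slide":[-2.5,4,0],"turn":0},{"slide":[0,0,0],"turn":0},{"slide":[0,0,0],"turn":0},{"slide":[0,0,0],"turn":0}]' && python3 - <<'E'
from station import bot
import cv2,numpy as np
a=bot.camera('scene')['img'][:,:,::-1];cv2.imwrite('pics/scene1.png',a);b=bot.camera('top')['img'][:,:,::-1];cv2.imwrite('pics/top1.png',b)
c=a[140:290,265:440];d=b[130:280,190:365]
cv2.imwrite('pics/pre.png',np.hstack([cv2.resize(x,(400,343),interpolation=cv2.INTER_CUBIC) for x in(c,d)]))
E
```

```text
t: 9.82
eef_pos: [0.5566, -0.083, 0.0723]
tool_rot: [-180.0, -0.0, -175.2]
wrist_force: [-0.4, -0.3, -3.4]
opening: 0.0129
finger_force: 97.6
```

View pics/pre.png

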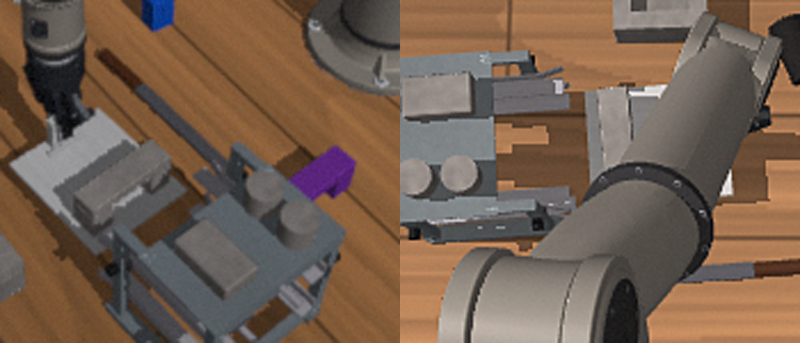

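The plate hangs level to the eye, just in front of the mouth, with the core in place. Its leading far corner is at about scene (310,249) and top (272,169). I check this numerically for sag and lateral offset.

```bash
python3 - <<'E'
from h import *
np.set_printoptions(precision=4,suppress=True,linewidth=180)
y=np.radians(94.8);ex=np.array([np.cos(y),np.sin(y)]);ey=np.array([-ex[1],ex[0]])
L=np.array([.5566+.0009,-.083])
for n,(x,yy) in dict(rearfar=(-.014,-.08),leadfar=(.176,-.08),leadnear=(.176,.08)).items():
    for z in(.0545,.0495): X=np.r_[L+x*ex+yy*ey,z];print(n,z,'scene',proj('scene',X),'top',proj('top',X))
t=cv2.cvtColor(cv2.imread('pics/top1.png'),cv2.COLOR_BGR2GRAY);s=cv2.cvtColor(cv2.imread('pics/scene1.png'),cv2.COLOR_BGR2GRAY)
print('top rows164-176 cols266-282\n',t[164:177,266:284])
print('scene rows 240-254 cols 298-318\n',s[240:256,298:318])
print('scene rearcorner rows 204-216 cols 264-280\n',s[204:216,264:280])
E
```

```text
rearfar 0.0545 scene [268.5357 211.57  ] top [330.5023 164.5654]
rearfar 0.0495 scene [268.6639 212.5166] top [330.4422 164.9897]
leadfar 0.0545 scene [306.4945 251.0693] top [270.1385 169.3694]
leadfar 0.0495 scene [306.5149 251.9631] top [270.2816 169.7787]
leadnear 0.0545 scene [346.4134 222.7603] top [273.4444 219.7508]
leadnear 0.0495 scene [346.3154 223.6944] top [273.5795 219.996 ]
top rows164-176 cols266-282
 [[119 118 121 124 121 120 121 119 120 120 115 116 118 119 117 115 118 117]
 [128 127 126 126 123 125 125 123 123 124 124 124 126 126 121 122 122 122]
 [129 130 124 128 127 127 128 124 125 127 127 126 124 125 126 124 124 124]
 [128 125 128 125 128 127 128 127 129 128 127 128 128 126 122 121 121 120]
 [124 125 127 125 124 125 122 122 122 122 123  85 111 115 154 133 203 151]
 [135 132 135 132 132 131 128 126 124 123 155 154 150 148 152 152 160 153]
 [ 76  77  75  74  86 134 129 129 130 125 153 157 153 153 151 153 154 155]
 [ 77  77  77  73  83 128 124 125 125 120 136 157 160 158 155 154 155 155]
 [ 77  77  77  75  84 132 126 126 122 123 129 160 159 157 156 154 151 149]
 [ 7
[... 1807 characters left out ...]
  51  52  51  57  68  99 135]
 [ 93  97  95  99  95  67  55  40  38  48  45  59 100 135 146 153]
 [ 93  97  96  97  74  55  52  40  34  42  65  98 144 155 154 152]
 [ 95  99  93  75  59  55  50  51  52  88 135 145 151 162 154 155]
 [ 83  69  66  54  58  50  57  68  97 137 151 154 152 153 156 154]
 [ 62  52  56  54  53  64 100 138 143 151 152 150 151 154 155 154]
 [ 49  45  51  50  62 111 146 153 156 152 151 154 151 151 154 155]
 [ 52  50  52  56  60  97 147 152 155 151 150 152 151 149 153 154]
 [ 80  56  46  50  49  67 106 146 153 154 152 151 151 152 148 152]
 [ 95  64  50  52  49  55  68 108 147 153 152 154 149 153 150 150]
 [ 94  84  64  51  43  52  54  71 116 149 153 152 154 151 153 152]]
```

Predicted and observed corners agree to under 1 px (≈2 mm), so the plate is level with its underside ≈ 5.5 mm above the low rails and y ≈ -1 mm. I lower it a little, centre it and enter slowly.

```bash
python3 -m jog '[{"slide":[0.5,0,1.5],"turn":0},{"slide":[0.5,0,1.5],"turn":0},{"slide":[0,3,0],"turn":0},{"slide":[0,5,0],"turn":0},{"slide":[0,5,0],"turn":0},{"slide":[0,5,0],"turn":0},{"slide":[0,5,0],"turn":0},{"slide":[0,5,0],"turn":0},{"slide":[0,5,0],"turn":0},{"slide":[0,5,0],"turn":0},{"slide":[0,3,0],"turn":0},{"slide":[0,0,0],"turn":0}]'
```

```text
t: 11.42
eef_pos: [0.5525, -0.0413, 0.0693]
tool_rot: [180.0, -0.0, -175.2]
wrist_force: [0.2, -0.3, -4.4]
opening: 0.0128
finger_force: 97.4
```

```bash
python3 -m jog '[{"slide":[0,3,0],"turn":0},{"slide":[0,4,0],"turn":0},{"slide":[0,4,0],"turn":0},{"slide":[0,4,0],"turn":0},{"slide":[0,4,0],"turn":0},{"slide":[0,4,0],"turn":0},{"slide":[0,3,0],"turn":0},{"slide":[0,0,0],"turn":0}]'
```

```text
t: 12.42
eef_pos: [0.5503, -0.0153, 0.0693]
tool_rot: [180.0, -0.0, -175.1]
wrist_force: [0.6, 0.8, -3.8]
opening: 0.0127
finger_force: 97.4
```

```bash
python3 -m jog '[{"slide":[0,3,0],"turn":0},{"slide":[0,4,0],"turn":0},{"slide":[0,4,0],"turn":0},{"slide":[0,4,0],"turn":0},{"slide":[0,3,0],"turn":0},{"slide":[0,0,0],"turn":0}]'
```

```text
t: 13.18
eef_pos: [0.5487, 0.0026, 0.0693]
tool_rot: [180.0, -0.0, -175.1]
wrist_force: [0.2, -0.7, -4.6]
opening: 0.0128
finger_force: 97.4
```

```bash
python3 -m jog '[{"slide":[0,3,0],"turn":0},{"slide":[0,4,0],"turn":0},{"slide":[0,4,0],"turn":0},{"slide":[0,4,0],"turn":0},{"slide":[0,3,0],"turn":0},{"slide":[0,0,0],"turn":0}]' && python3 - <<'E'
from station import bot
import cv2,numpy as np
a=bot.camera('scene')['img'][:,:,::-1];cv2.imwrite('pics/scene2.png',a);b=bot.camera('top')['img'][:,:,::-1];cv2.imwrite('pics/top2.png',b)
c=a[170:320,275:425];d=b[140:250,170:300]
o=np.zeros((450,800,3),np.uint8);o[:400,:400]=cv2.resize(c,(400,400),interpolation=cv2.INTER_CUBIC);o[:338,400:]=cv2.resize(d,(400,338),interpolation=cv2.INTER_CUBIC)
cv2.imwrite('pics/in.png',np.clip(o*1.4,0,255).astype(np.uint8))
E
```

```text
t: 13.92
eef_pos: [0.5472, 0.0206, 0.0693]
tool_rot: [180.0, -0.0, -175.1]
wrist_force: [0.1, -0.2, -3.6]
opening: 0.0128
finger_force: 97.4
```

View pics/in.png

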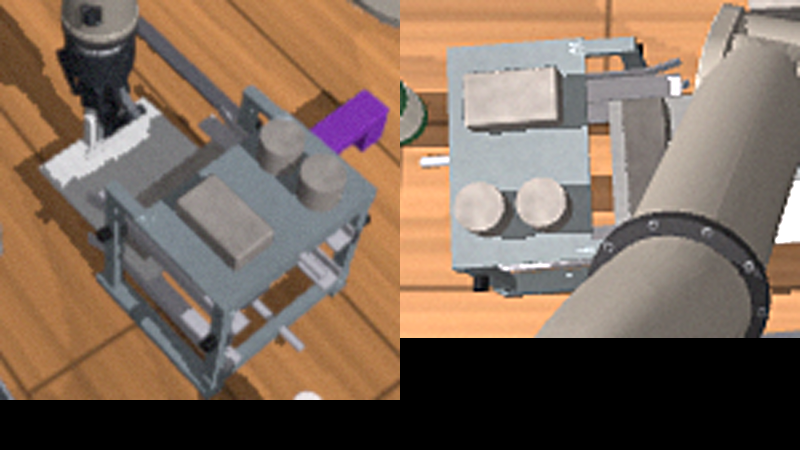

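The picture shows the plate in the lower bay, the core at top (630,160) between the side beams clear of the upper rails, and no contact force. Now probing for the buffer.

```bash
python3 -m jog '[{"slide":[0,3,0],"turn":0},{"slide":[0,3,0],"turn":0},{"slide":[0,3,0],"turn":0},{"slide":[0,2,0],"turn":0},{"slide":[0,0,0],"turn":0}]'; for i in 1; do python3 -m jog '[{"slide":[0,1.5,0],"turn":0},{"slide":[0,1.5,0],"turn":0},{"slide":[0,1,0],"turn":0}]'; done
```

```text
t: 14.65
eef_pos: [0.5463, 0.0314, 0.0693]
tool_rot: [180.0, -0.0, -175.2]
wrist_force: [-0.8, 0.1, -4.4]
opening: 0.0128
finger_force: 97.4
t: 15.02
eef_pos: [0.546, 0.0353, 0.0693]
tool_rot: [180.0, -0.0, -175.2]
wrist_force: [-0.6, -0.2, -2.9]
opening: 0.0131
finger_force: 97.4
```

```bash
python3 -m jog '[{"slide":[0,1.5,0],"turn":0},{"slide":[0,1.5,0],"turn":0},{"slide":[0,1,0],"turn":0}]'
```

```text
t: 15.4
eef_pos: [0.5456, 0.0393, 0.0693]
tool_rot: [180.0, -0.0, -175.2]
wrist_force: [-0.8, 0.6, -4.1]
opening: 0.013
finger_force: 97.4
```

```bash
python3 -m jog '[{"slide":[0,1.5,0],"turn":0},{"slide":[0,1.5,0],"turn":0},{"slide":[0,1,0],"turn":0}]'
```

```text
t: 15.78
eef_pos: [0.5453, 0.0433, 0.0693]
tool_rot: [180.0, 0.0, -175.2]
wrist_force: [0.0, 0.7, -3.8]
opening: 0.0131
finger_force: 97.4
```

```bash
python3 -m jog '[{"slide":[0,1,0],"turn":0},{"slide":[0,1,0],"turn":0},{"slide":[0,1,0],"turn":0}]'; python3 -m jog '[{"slide":[0,1,0],"turn":0},{"slide":[0,1,0],"turn":0},{"slide":[0,1,0],"turn":0}]' | grep -E 'eef|wrist'
```

```text
t: 16.15
eef_pos: [0.545, 0.0462, 0.0693]
tool_rot: [180.0, -0.0, -175.2]
wrist_force: [-0.0, 0.3, -3.1]
opening: 0.0127
finger_force: 97.4
eef_pos: [0.5448, 0.0492, 0.0693]
wrist_force: [-0.8, -0.0, -4.1]
```

```bash
python3 -m jog '[{"slide":[0,1,0],"turn":0},{"slide":[0,1,0],"turn":0},{"slide":[0,1,0],"turn":0}]'| grep -E 'eef|wrist'; python3 -m jog '[{"slide":[0,1,0],"turn":0},{"slide":[0,1,0],"turn":0},{"slide":[0,1,0],"turn":0}]' | grep -E 'eef|wrist'
```

```text
eef_pos: [0.5446, 0.0522, 0.0693]
wrist_force: [-0.4, 0.6, -3.3]
eef_pos: [0.5443, 0.0541, 0.0694]
wrist_force: [-1.3, -4.5, -2.3]
```

The buffer is touched (-4.5 N at TCP y ≈ 0.053), so the stop should be near y ≈ 0.061. I continue gently.

```bash
python3 -m jog '[{"slide":[0,1,0],"turn":0},{"slide":[0,1,0],"turn":0},{"slide":[0,1,0],"turn":0}]'| grep -E 'eef|wrist'
```

```text
eef_pos: [0.544, 0.0565, 0.0694]
wrist_force: [0.1, -5.3, -2.1]
```

```bash
python3 -m jog '[{"slide":[0,1,0],"turn":0},{"slide":[0,1,0],"turn":0}]' | grep -E 'eef|wrist'
```

```text
eef_pos: [0.5439, 0.0585, 0.0694]
wrist_force: [-0.4, -4.6, -2.3]
```

```bash
python3 -m jog '[{"slide":[0,0.5,0],"turn":0},{"slide":[0,0.5,0],"turn":0}]' | grep -E 'eef|wrist|tool'
```

```text
eef_pos: [0.5438, 0.0596, 0.0694]
tool_rot: [-179.9, 0.0, -175.3]
wrist_force: [0.1, -5.1, -2.0]
```

```bash
python3 -m jog '[{"slide":[0,0.5,0],"turn":0},{"slide":[0,0.5,0],"turn":0}]' | grep -E 'eef|wrist'
```

```text
eef_pos: [0.5437, 0.0605, 0.0694]
wrist_force: [-0.1, -4.2, -1.6]
```

```bash
python3 -m jog '[{"slide":[0,0.5,0],"turn":0}]' | grep -E 'eef|wrist'
```

```text
eef_pos: [0.5436, 0.061, 0.0694]
wrist_force: [-0.4, -4.5, -2.9]
```

```bash
python3 -m jog '[{"slide":[0,0.5,0],"turn":0}]' | grep -E 'eef|wrist'
```

```text
eef_pos: [0.5436, 0.0615, 0.0694]
wrist_force: [-0.9, -5.1, -2.4]
```

```bash
python3 -m jog '[{"slide":[0,0.4,0],"turn":0}]' | grep -E 'eef|wrist'
```

```text
eef_pos: [0.5436, 0.0619, 0.0694]
wrist_force: [-0.5, -5.3, -2.3]
```

```bash
python3 -m jog '[{"slide":[0,0,0],"turn":0}]' | grep -E 'eef|wrist'
```

```text
eef_pos: [0.5436, 0.0621, 0.0694]
wrist_force: [-0.3, -5.5, -2.5]
```

```bash
python3 -m jog '[{"slide":[0,0.4,0],"turn":0},{"slide":[0,0,0],"turn":0}]' | grep -E 'eef|wrist'
```

```text
eef_pos: [0.5435, 0.0621, 0.0694]
wrist_force: [-0.4, -5.8, -1.3]
```

```bash
python3 -m jog '[{"slide":[0,0.4,0],"turn":0},{"slide":[0,0,0],"turn":0}]' | grep -E 'eef|wrist'
```

```text
eef_pos: [0.5435, 0.0621, 0.0694]
wrist_force: [-1.1, -6.7, -1.9]
```

TCP stays at y = 0.0621 while the force rises, which is the end stop, about 8.5 mm after the touch. I ease off slightly and lower onto the rails.

```bash
python3 -m jog '[{"slide":[0,-0.7,0],"turn":0},{"slide":[0,0,0.5],"turn":0},{"slide":[0,0,0.5],"turn":0},{"slide":[0,0,0.5],"turn":0},{"slide":[0,0,0],"turn":0}]' | grep -E 'eef|wrist|tool'
```

```text
eef_pos: [0.5438, 0.062, 0.068]
tool_rot: [-179.9, 0.0, -175.3]
wrist_force: [-1.0, -5.9, -2.3]
```

```bash
python3 -m jog '[{"slide":[0,0,0.5],"turn":0},{"slide":[0,0,0],"turn":0}]' | grep -E 'eef|wrist|tool'
```

```text
eef_pos: [0.5439, 0.0621, 0.0676]
tool_rot: [-179.9, 0.0, -175.3]
wrist_force: [-0.2, -5.4, -0.8]
```

```bash
python3 -m jog '[{"slide":[0,0,0.4],"turn":0},{"slide":[0,0,0],"turn":0}]' | grep -E 'eef|wrist|tool'
```

```text
eef_pos: [0.5439, 0.0621, 0.0672]
tool_rot: [-179.9, 0.0, -175.3]
wrist_force: [-0.1, -5.6, -1.6]
```

```bash
python3 -m jog '[{"slide":[0,0,0.4],"turn":0},{"slide":[0,0,0],"turn":0}]' | grep -E 'eef|wrist|tool'
```

```text
eef_pos: [0.544, 0.062, 0.0668]
tool_rot: [-179.9, 0.0, -175.3]
wrist_force: [-0.1, -6.4, -0.8]
```

```bash
python3 -m jog '[{"slide":[0,0,0.4],"turn":0},{"slide":[0,0,0],"turn":0}]' | grep -E 'eef|wrist|tool'
```

```text
eef_pos: [0.544, 0.062, 0.0666]
tool_rot: [-179.9, 0.0, -175.3]
wrist_force: [-0.5, -6.1, 0.3]
```

```bash
python3 -m jog '[{"slide":[0,-0.5,0.3],"turn":0},{"slide":[0,-0.5,0],"turn":0},{"slide":[0,0,0],"turn":0}]' - 20 | grep -E 'eef|wrist|tool|fing'
```

```text
eef_pos: [0.544, 0.062, 0.0665]
tool_rot: [180.0, 0.0, -175.2]
wrist_force: [-2.7, -4.8, 6.4]
finger_force: 99.1
```

```bash
python3 -m jog '[{"slide":[0,0,0],"turn":0},{"slide":[0,0,0],"turn":0},{"slide":[0,0,0],"turn":0},{"slide":[0,0,0],"turn":0}]' 0.5 20
```

```text
t: 21.9
eef_pos: [0.5437, 0.0629, 0.0658]
tool_rot: [180.0, 0.0, -175.2]
wrist_force: [0.8, 0.2, 0.0]
opening: 0.0427
finger_force: 0.0
```

```bash
python3 -m jog '[{"slide":[0,0,-3],"turn":0},{"slide":[0,0,-6],"turn":0},{"slide":[0,0,-10],"turn":0},{"slide":[0,0,-15],"turn":0},{"slide":[0,0,-20],"turn":0},{"slide":[0,0,-25],"turn":0},{"slide":[0,0,-30],"turn":0},{"slide":[0,-20,-30],"turn":0},{"slide":[0,-40,-30],"turn":0},{"slide":[0,-40,-30],"turn":0},{"slide":[0,-40,-10],"turn":0},{"slide":[0,-40,0],"turn":0},{"slide":[0,-40,0],"turn":0},{"slide":[0,0,0],"turn":0},{"slide":[0,0,0],"turn":0}]' && python3 - <<'E'
from station import bot
import cv2,numpy as np
a=bot.camera('scene')['img'][:,:,::-1];cv2.imwrite('pics/scene3.png',a);b=bot.camera('top')['img'][:,:,::-1];cv2.imwrite('pics/top3.png',b)
c=a[170:320,275:425];d=b[140:250,170:300]
o=np.zeros((450,800,3),np.uint8);o[:400,:400]=cv2.resize(c,(400,400),interpolation=cv2.INTER_CUBIC);o[:338,400:]=cv2.resize(d,(400,338),interpolation=cv2.INTER_CUBIC)
cv2.imwrite('pics/fin.png',np.clip(o*1.4,0,255).astype(np.uint8))
E
```

```text
t: 23.78
eef_pos: [0.5621, -0.1561, 0.2753]
tool_rot: [180.0, 0.0, -175.2]
wrist_force: [-0.9, -0.2, 1.0]
opening: 0.0428
finger_force: 0.0
```

View pics/fin.png

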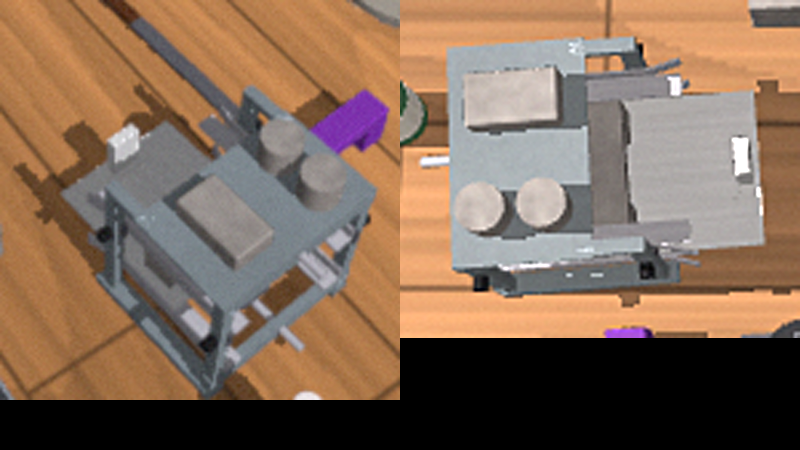

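The plate lies in the lower bay, lug outwards, and the core is standing. One numeric check before handing in.

```bash
python3 - <<'E'
from h import *
np.set_printoptions(precision=4,suppress=True)
y=np.radians(94.9);ex=np.array([np.cos(y),np.sin(y),0]);ey=np.array([-ex[1],ex[0],0]);O=np.array([.537,.1426,0])
T=lambda u,v:(170+(u-400+.5)*.325-.5,140+(v+.5)*.325-.5)
for n,uv,z in(('rear far',(754,91),.049),('rear near',(764,244),.049),('core top rear far',(631,101),.109),('core top rear near',(636,222),.109),('lug top',(740,155),.105)):
    X=onz('top',T(*uv),z)-O;print(n,X@ex,X@ey)
E
```

```text
rear far -0.09598453196750786 -0.07954690500037472
rear near -0.09463391093787216 0.07898539858633867
core top rear far 0.022107912814386406 -0.06331000245100377
core top rear near 0.023751165025983397 0.05682847382304204
lug top -0.08004827503467583 -0.0013534067417627334
```

```bash
python3 -c "
from station import bot
print(bot.finish_job())"
```

```text
the job is handed in; nothing more can be done
None
```

I handed the job in at about 24 s: the plate lies on the lower rails, lug outwards, pushed to the end stop with at most about 7 N at the wrist, the core standing on it and the gripper clear; no verdict came back.

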